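Index the repair table round to the opened control unit

TASK

Bring the opened control unit (bare green board) round to the work position under the magnifier: draw the orange-knobbed locking pin straight out of its sleeve, without wrenching it, and stand it, tip down, in the blue tool pot, then work the red lever to and fro, stop to stop, until the open unit is at the work position, and leave the lever back at its home stop. Turn the dial only with its lever: keep the gripper off the dial and the units on it, do not knock the magnifier, and leave everything else on the bench where it is.

Things in the scene. Friction and masses are not known exactly. Their poses are not given: they have to be found in the camera images.
- pin: Locking pin, loose: steel shaft 14 mm thick, 73 mm long, below an orange round knob 26 mm across, 45 mm long (118 mm overall, about 0.12 kg). Origin at the tip of the shaft; its z axis runs along the pin from tip to knob. At the start it is home in its sleeve, leaning 30 degrees from vertical, knob end up, away from the dial and towards the robot.
- pin_knob (a point): Centre of the orange knob, on the pin's axis, 95.5 mm from its tip; when the pin is home the knob's underside rests on the sleeve and this point is about 110 mm above the bench.
- sleeve: Brass block 34 x 34 mm, 42 mm long, fixed at the front of the table, leaning 30 degrees; bored through along its z axis for the pin with 1.6 mm play. Origin at the centre of its lower end; z runs up the bore, in line with the pin. With the pin home, 30 mm of its tip stands out below, in a slot of the red lever plate, and bars the lever. Draw the pin 73 mm along the bore to clear it.
- lever (a joint): Angle of the red ratchet lever about point pivot, rad: 0 at its home stop, 0.506 at its forward stop, growing clockwise from above. No return spring: it stays where left. Forward, its pawl carries the dial one tooth (16 teeth, 22.5 degrees each); back, the pawl clicks over and the dial stays. Only a full stroke, stop to stop, is sure to seat a tooth. Needs 2 to 5 N at the grip; stops are solid.
- lever_handle (a point): Point on the axis of the lever's upright black round grip, 17 mm below the grip's top. The grip is 24 mm across and stands 56 to 122 mm above the bench, 205 mm from the table's axis. It starts at home, but drawing the pin can drag the lever a few degrees forward.
- pivot (a point): Point on the upright axis about which lever and dial turn, 105 mm above the bench (the height of lever_handle).
- dial: The table's round aluminium dial, 252 mm across, top 69 mm above the bench, with a saw-toothed steel rim (272 mm) and four nests for control units, 90 degrees apart; the units reach up to 103 mm. It turns only clockwise from above (a catch on the base stops it about 2 degrees after it starts back). Origin on its axis at bench height.
- ecu (a point): Centre of the opened control unit clamped in one of the dial's nests (aluminium tray 70 x 84 x 22 mm, the only one with its green board showing), 80 mm from the dial's axis, 85 mm above the bench. It starts 45 to 93 degrees short of the work position, perhaps with the rim between two teeth.
- station (a point): The work position, fixed on the table's base, 80 mm from the axis on the side towards the robot, under the magnifier: where point ecu must come. A full stroke can bring it there to within 2 degrees.
- magnifier: Round black-rimmed magnifier, 162 mm across, 20 mm thick, level, underside 260 mm above the bench, on a steel post at the table's back left; post and arm reach 331 mm high. It hangs over the work position and the pin's knob; the space in front, towards the robot, is free. Origin on the table's axis at bench height; the lens centre lies 130 mm from there along this body's -x and 9 mm along its -y.
- pot: Square blue tool pot, fixed and empty: 64 x 64 mm outside, 78 mm tall, walls and floor 4 mm. Origin at the centre of its underside.
- pot_floor (a point): Centre of the pot's inner floor, 4 mm above the bench.
- ecu_lid: Ribbed aluminium lid 110 x 95 x 13 mm lying on the bench. Bystander.
- screwdriver: Blue screwdriver, 190 mm. Bystander.
- solder_reel: Red solder reel, 62 mm across, 50 mm tall. Bystander.
- flux_bottle: White bottle, 44 mm across, 115 mm tall. Bystander.
- multimeter: Grey multimeter 175 x 88 x 42 mm. Bystander.
- pliers: Red-handled pliers, 160 mm. Bystander.

How it is judged:
By the outcome, as a careful person would: the job done as asked, in the order asked, and still so for the second after the job is handed in, with the robot touching nothing.
It also fails if it takes over 72 s, if anything falls off the work surface, if the arm or the gripper's body presses on something with over 40 N, if the wrist force passes 120 N, or if a joint passes its speed limit or range.

ROBOT

A 6-joint arm with a two-finger parallel gripper is mounted at the origin on the work surface. World frame = base frame: x ahead of the robot, y to its left, z up, the work surface at z = 0. Lengths are in m, angles in rad, forces in N, time in s.
With the tool pointing down it reaches from about 0.35 to 0.925 m from the base axis. Payload 6.4 kg.
Tool frame: the origin (TCP) lies midway between the tips of the shut fingers; the grasp point (between the pads) lies 19 mm behind it (ctrl.pinch_z is the distance from the TCP to the grasp point, in m); z points along the fingers, y is the line along which they close (so a half turn about z gives the same grasp; the last joint's range is limited). The gripper opens to 94 mm and grips with 3 to 60 N. Pads are 16 mm wide; open, the fingers measure 119 mm over their backs; the gripper's body (75 mm by 177 mm) begins 78 mm behind the grasp point.
Start: joints at [1.082, 0.245, 1.558, -0, 1.339, -0.174], TCP at [0.201, 0.618, 0.205] pointing down, gripper open.
Joint ranges: [-3.13, 3.13], [-1.02, 2.26], [0.13, 2.54], [-0.95, 4.09], [0.21, 2.88], [-2.74, 2.74]. Speed limits (rad/s): [2.57, 2.57, 3.14, 3.14, 3.14, 3.14].

INTERFACE

Orientations are given as a 3x3 rotation matrix whose columns are the frame's x, y, z axes.
In Python, from workcell import ctrl gives the robot as it stands. The module is installed in compiled form; this text tells all that it offers.
- The arm moves only by the shell command python3 -m handwheel 'ROWS' [FORCE]. ROWS is JSON, one flat list of numbers, 7 for each row, row after row: the turn, a rotation vector about the tool's x, y, z in degrees, then the shift along the tool's x, y, z in m, then the opening, from -1 (shut) to 1 (fully open), so that 0 is half open. In form: [ax, ay, az, tx, ty, tz, fingers, ax, ay, az, tx, ty, tz, fingers, ...]. A call has 1 to 12 rows; each row shifts and turns the commanded pose from where the row before left it, along the tool's axes as they then stand; what a row does not reach is not made up. A row lasts 1/10 s, in which the tool goes at most 50 mm and 8.59 degrees, less where a joint would pass 70% of its speed; a pose out of reach is approached as far as the arm can. A call is refused whole if a number of a shift passes 0.05 or a number of a turn 8.59, either way. A call with a gripper value outside its range is refused whole. The fingers move at their own pace and stop on an object; FORCE is the grip in N (left out, the last holds). Time passes only in rows, so rows that do not move let the fingers close. It gives the time, the measured TCP pose, the force, the opening and the grip force at its end, in the units of the state.
- ctrl.get_obs(): the state, without advancing time (a new reading comes with each control period).
- ctrl.capture(name): name is "scene" or "side" or "wrist"; returns the picture (420x560x3 uint8, blue, green, red); there is no depth.
- ctrl.camera_params(name): a dict with "intrinsics" (3x3 intrinsics, pixels), "origin" and "attitude" of the camera in the world. Camera axes: x right, y up, looking along -z (the intrinsics and any distortion apply to the point x, -y, -z); pixel columns grow to the right and rows downward; lengths in m; the calibration is good to about 2 mm. The wrist camera is an equidistant fisheye: a pixel r from the principal point sees the ray r / f radians off the axis. A picture is of the moment at which its call begins: read the wrist's pose just before it. camera_params takes no time and is no camera call; for the wrist camera it gives the pose at the moment of the call.
- ctrl.finish_job(): hands the job in; it is judged then, once.
The state is a dict: "time_s": time; "q": joint angles; "qvel": joint speeds; "joint_efforts": joint torques, N m; "tool_pos": TCP position; "ee_rot": TCP orientation; "contact_force": force on the tool from outside, world axes, zero at the start; "moment": the same for the moment, N m; "gripper_width": finger opening in m; "grasp_force": force on a finger pad.
Only numpy, scipy, OpenCV 4.12 (cv2) and the standard library are available. Lean on these libraries where they do the work, as an engineer would, in place of code of your own. Each camera call takes 0.05 s, during which the arm holds its last target. There are 200 camera calls.

## Working session

There is one attempt and no reset: what is moved stays moved. The work goes in short steps, Python scripts to look and compute and a shell command to move; the robot and the scene stay as the last step left them, time stands still between calls to the robot, and variables do not carry over. Pictures are saved under pics/ and viewed, at most 10 in all, crops included, and the job is handed in when it is done.

```bash
mkdir -p pics; python3 - <<'E'
from workcell import ctrl
import cv2,numpy as np
for n in ["scene","side","wrist"]:
    p=ctrl.camera_params(n); im=ctrl.capture(n); cv2.imwrite(f"pics/{n}0.png",im)
    print(n,{k:np.round(np.array(v),3).tolist() if not isinstance(v,str) else v for k,v in p.items()})
o=ctrl.get_obs();print(o["time_s"],o["tool_pos"],o["ee_rot"],ctrl.pinch_z)
a=cv2.imread("pics/scene0.png");b=cv2.imread("pics/side0.png")
E
```

```text
scene {'intrinsics': [[393.262, 0.0, 282.837], [0.0, 393.262, 208.115], [0.0, 0.0, 1.0]], 'origin': [1.28, -0.272, 0.833], 'attitude': [[0.298, -0.666, 0.684], [0.954, 0.198, -0.224], [0.014, 0.72, 0.694]]}
side {'intrinsics': [[443.031, 0.0, 282.399], [0.0, 443.031, 207.614], [0.0, 0.0, 1.0]], 'origin': [0.363, -0.765, 0.73], 'attitude': [[0.962, 0.197, -0.19], [-0.272, 0.634, -0.724], [-0.022, 0.748, 0.663]]}
wrist {'intrinsics': [[325.192, 0.0, 280.621], [0.0, 325.192, 208.926], [0.0, 0.0, 1.0]], 'origin': [0.125, 0.643, 0.384], 'attitude': [[0.31, -0.914, -0.262], [0.951, 0.297, 0.088], [-0.002, -0.276, 0.961]]}
0.15 [0.20103271 0.6176765  0.20462314] [[-9.50859258e-01  3.09622634e-01 -7.04367309e-04]
 [ 3.09623302e-01  9.50858498e-01 -1.23582716e-03]
 [ 2.87113580e-04 -1.39318623e-03 -9.99998988e-01]] 0.0188
```

View pics/scene0.png

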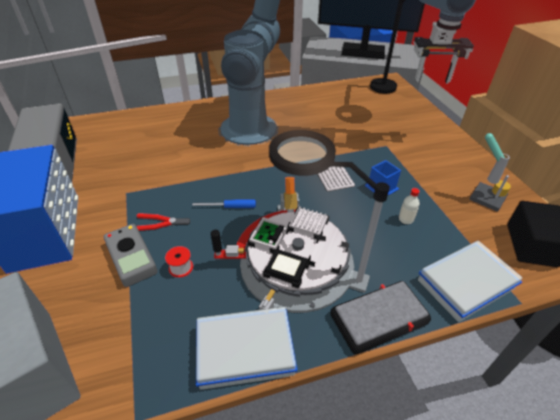

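View pics/side0.png

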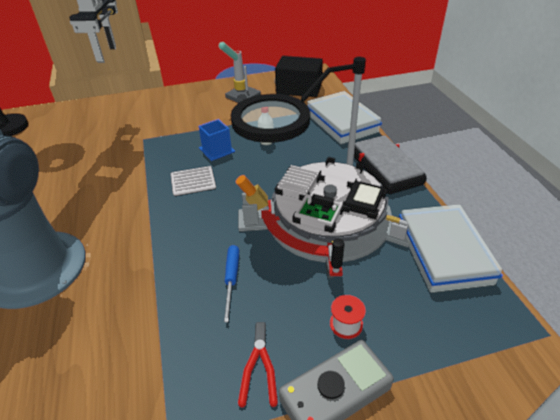

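Scene view: orange knob (290,190), pot (385,178), black grip (216,240), open green unit (266,232), dial hub (298,244). Side view: knob (245,187), pot (215,140), grip (337,252), green board (318,211), hub (331,190).

```bash
cat > h.py <<'E'
import numpy as np,cv2
from workcell import ctrl
def ray(p,uv):
    K=np.array(p["intrinsics"]);R=np.array(p["attitude"]);x=(uv[0]-K[0,2])/K[0,0];y=(uv[1]-K[1,2])/K[1,1]
    d=R@np.array([x,-y,-1]);return np.array(p["origin"]),d/np.linalg.norm(d)
def plane(n,uv,z):
    o,d=ray(ctrl.camera_params(n),uv);return o+d*(z-o[2])/d[2]
def tri(uvs):
    A=np.zeros((3,3));b=np.zeros(3);L=[]
    for n,uv in uvs.items():
        o,d=ray(ctrl.camera_params(n),uv);P=np.eye(3)-np.outer(d,d);A+=P;b+=P@o;L.append((o,P))
    X=np.linalg.solve(A,b);return X,[np.linalg.norm(P@(X-o))*1e3 for o,P in L]
def blob(im,lo,hi,box):
    h=cv2.cvtColor(im,cv2.COLOR_BGR2HSV);m=cv2.inRange(h,lo,hi);k=np.zeros_like(m);x0,y0,x1,y1=box;k[y0:y1,x0:x1]=m[y0:y1,x0:x1]
    n,l,s,c=cv2.connectedComponentsWithStats(k);i=1+np.argmax(s[1:,4])
    ys,xs=np.where(l==i);return c[i],s[i],np.c_[xs,ys]
E
python3 - <<'E'
from h import *
a=cv2.imread("pics/scene0.png");b=cv2.imread("pics/side0.png")
T={"knob":((5,180,120),(18,255,255),(275,165,310,215),(230,170,265,205)),
"grip":((0,0,0),(180,255,70),(205,220,228,258),(325,232,350,272)),
"green":((45,80,30),(85,255,255),(240,210,295,255),(295,195,345,230)),
"pot":((100,120,40),(125,255,255),(365,155,405,200),(195,115,240,165))}
for k,(lo,hi,A,B) in T.items():
    ca,sa,pa=blob(a,lo,hi,A);cb,sb,pb=blob(b,lo,hi,B)
    X,e=tri({"scene":ca,"side":cb});print(k,ca.round(1),sa,cb.round(1),sb,X.round(4),np.round(e,1))
    if k=="grip":
        for t in ((pa,pb),):
            print("top rows",pa[pa[:,1]<=pa[:,1].min()+1].mean(0),pb[pb[:,1]<=pb[:,1].min()+1].mean(0))
c1=a[150:310,190:430];cv2.imwrite("pics/c1.png",np.vstack([cv2.resize(c1,(600,400),interpolation=2)[:, :600]]))
c2=b[105:285,190:430]
cv2.imwrite("pics/c1.png",np.hstack([cv2.resize(a[150:310,200:400],None,fx=2,fy=2)[:320],cv2.resize(b[120:280,225:425],None,fx=2,fy=2)]))
E
```

```text
knob [289.5 185.6] [286 178   8  16 127] [245.7 185.6] [236 176  20  20 214] [0.4831 0.0079 0.1085] [1. 1.]
grip [218.6 239. ] [210 225  18  28 331] [337.4 251.4] [325 236  25  33 428] [ 0.6124 -0.222   0.0922] [2.1 2.1]
top rows [226.66666667 225.66666667] [330.23529412 236.70588235]
green [265.9 231.7] [254 222  24  21 275] [317.1 211. ] [300 201  35  20 330] [ 0.6159 -0.0986  0.0878] [1. 1.]
pot [386.  174.8] [369 159  33  37 721] [215.2 140.2] [ 198  120   38   42 1069] [0.4547 0.3382 0.0392] [7.8 7.8]
```

View pics/c1.png

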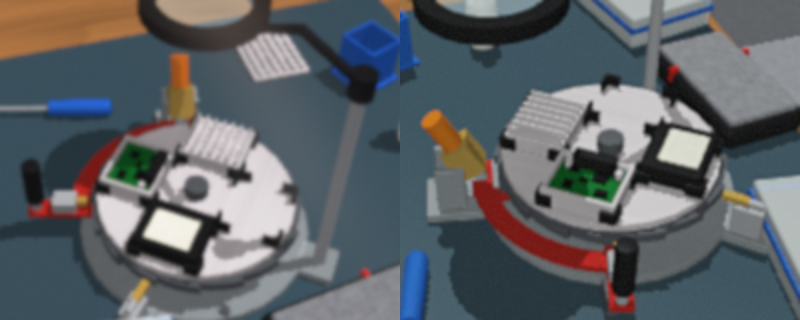

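Crop confirms: hub at scene (297.5,243.5), side (331,191). The green unit sits between the lever grip and the ribbed lid unit, at the station side.

```bash
python3 - <<'E'
from h import *
a=cv2.imread("pics/scene0.png");b=cv2.imread("pics/side0.png")
H,e=tri({"scene":(297.5,243.5),"side":(331,191)});print("hub",H.round(4),np.round(e,1))
# knob axis: PCA line in each view -> plane normals -> axis
lo,hi=(5,180,120),(18,255,255);N=[];ends=[]
for n,im,box in(("scene",a,(275,165,310,215)),("side",b,(230,170,265,205))):
    c,s,p=blob(im,lo,hi,box);vx,vy,x,y=cv2.fitLine(p.astype(np.float32),cv2.DIST_L2,0,.01,.01).ravel()
    P=ctrl.camera_params(n);N.append(np.cross(ray(P,(x,y))[1],ray(P,(x+20*vx,y+20*vy))[1]))
d=np.cross(*N);d/=np.linalg.norm(d);d*=np.sign(d[2]);print("pin dir",d.round(3),"tilt",np.degrees(np.arccos(d[2])),"az",np.degrees(np.arctan2(d[1],d[0])))
K=np.array([.4831,.0079,.1085]);G=np.array([.6124,-.222,.0922]);E=np.array([.6159,-.0986,.0878])
for n,X in(("knob",K),("grip",G),("ecu",E)):
    v=(X-H)[:2];print(n,np.hypot(*v).round(4),np.degrees(np.arctan2(v[1],v[0])).round(1))
# pot rim from top-edge: bbox corners
for n,im,box in(("scene",a,(365,155,405,200)),("side",b,(195,115,240,165))):
    c,s,p=blob(im,(100,120,40),(125,255,255),box);hull=cv2.approxPolyDP(cv2.convexHull(p.astype(np.int32)),2.5,True)[:,0];print(n,hull.tolist())
    for u in hull: print(u, plane(n,u,.078)[:2].round(3), plane(n,u,0)[:2].round(3))
E
```

```text
hub [ 0.672  -0.0324  0.0796] [0.6 0.6]
pin dir [-0.498  0.126  0.858] tilt 30.94096378440786 az 165.8196497498227
knob 0.1931 167.9
grip 0.1987 -107.4
ecu 0.0867 -130.3
scene [[401, 169], [399, 189], [389, 195], [369, 177], [371, 166], [384, 159]]
[401 169] [0.474 0.375] [0.391 0.442]
[399 189] [0.556 0.322] [0.482 0.383]
[389 195] [0.572 0.281] [0.498 0.338]
[369 177] [0.481 0.262] [0.399 0.317]
[371 166] [0.434 0.292] [0.347 0.351]
[384 159] [0.413 0.349] [0.323 0.413]
side [[234, 152], [211, 161], [198, 147], [199, 126], [220, 121], [229, 128]]
[234 152] [0.489 0.193] [0.504 0.307]
[211 161] [0.425 0.171] [0.433 0.283]
[198 147] [0.402 0.245] [0.407 0.366]
[199 126] [0.419 0.35 ] [0.426 0.484]
[220 121] [0.481 0.359] [0.495 0.493]
[229 128] [0.499 0.313] [0.515 0.442]
```

```bash
cat >> h.py <<'E'
from scipy.spatial.transform import Rotation as Ro
def go(P,R=None):
    "shift in present tool axes, turn, and shift in axes after turning; P is grasp point"
    o=ctrl.get_obs();C=np.array(o["ee_rot"]);t=np.array(o["tool_pos"]);R=C if R is None else R
    T=np.asarray(P)+R[:,2]*ctrl.pinch_z
    rv=np.degrees(Ro.from_matrix(C.T@R).as_rotvec())
    print("turn",rv.round(1),"shift now-axes",(C.T@(T-t)).round(4),"after-axes",(R.T@(T-t)).round(4))
def frame(z,y):
    z=np.array(z,float);z/=np.linalg.norm(z);y=np.array(y,float);y-=z*(y@z);y/=np.linalg.norm(y);return np.c_[np.cross(y,z),y,z]
A=np.radians(167);D=np.array([.5*np.cos(A),.5*np.sin(A),.75**.5])
K=np.array([.4831,.0079,.1085])
RP=frame(-D,(np.sin(A),-np.cos(A),0))
E
python3 - <<'E'
from h import *
go(K+D*.11,RP); go(K+D*.11)
E
```

```text
turn [ -1.4 -30.   -4.9] shift now-axes [-0.4116 -0.4965  0.0177] after-axes [-0.3087 -0.5307  0.198 ]
turn [0. 0. 0.] shift now-axes [-0.4022 -0.4973  0.0202] after-axes [-0.4022 -0.4973  0.0202]
```

```bash
python3 -m handwheel '[0,0,0,-0.02,-0.025,0,1, 0,0,0,-0.031,-0.038,0,1, 0,0,0,-0.031,-0.038,0,1, 0,0,0,-0.031,-0.038,0,1, 0,0,0,-0.031,-0.038,0,1, 0,0,0,-0.031,-0.038,0,1, 0,0,0,-0.031,-0.038,0,1, 0,0,0,-0.031,-0.038,0,1, 0,0,0,-0.031,-0.038,0,1, 0,0,0,-0.031,-0.038,0,1, 0,0,0,-0.031,-0.038,0,1, 0,0,0,-0.02,-0.03,0,1]'
python3 -m handwheel '[-0.3,-7.5,-1.2,0,0,0,1, -0.3,-7.5,-1.2,0,0,0,1, -0.3,-7.5,-1.2,0,0,0,1, -0.3,-7.5,-1.2,0,0,0,1, 0,0,0,0,0,0,1]'
python3 - <<'E'
from h import *
go(K+D*.11,RP); o=ctrl.get_obs();print(o["q"].round(2),o["tool_pos"])
E
```

```text
time_s: 1.35
tool_pos: [0.3999, 0.0936, 0.2055]
ee_rot: [[-0.95, 0.311, 0.001], [0.311, 0.95, -0.0], [-0.001, -0.0, -1.0]]
contact_force: [0.1, -0.4, -0.0]
gripper_width: 0.094
grasp_force: 0.0
time_s: 1.85
tool_pos: [0.3966, 0.0967, 0.2025]
ee_rot: [[-0.845, 0.226, 0.485], [0.195, 0.974, -0.114], [-0.498, -0.002, -0.867]]
contact_force: [-0.4, -0.4, -0.1]
gripper_width: 0.0939
grasp_force: 0.0
turn [-0.1 -0.1  0. ] shift now-axes [-0.0434 -0.067   0.0424] after-axes [-0.0433 -0.067   0.0424]
[ 0.06 -0.76  2.45 -0.18  0.96 -1.22] [0.39657513 0.09668539 0.2025239 ]
```

```bash
python3 -m handwheel '[0,0,0,-0.021,-0.033,0.01,1, 0,0,0,-0.022,-0.034,0.01,1, 0,0,0,0,0,0,1, 0,0,0,0,0,0,1]'
python3 - <<'E'
from h import *
P=ctrl.camera_params("wrist");im=ctrl.capture("wrist");cv2.imwrite("pics/w1.png",im)
import pickle;pickle.dump(P,open("w1.pkl","wb"))
go(K+D*.09,RP);o=ctrl.get_obs();print(o["q"].round(2))
E
```

```text
time_s: 2.25
tool_pos: [0.4307, 0.0188, 0.2102]
ee_rot: [[-0.843, 0.231, 0.485], [0.2, 0.973, -0.116], [-0.499, -0.001, -0.867]]
contact_force: [0.4, -0.1, -0.7]
gripper_width: 0.0937
grasp_force: 0.0
turn [-0.1 -0.1 -0.2] shift now-axes [0.0038 0.0002 0.0437] after-axes [0.0039 0.0001 0.0437]
[-0.21 -0.73  2.42 -0.01  0.93 -1.55]
```

View pics/w1.png

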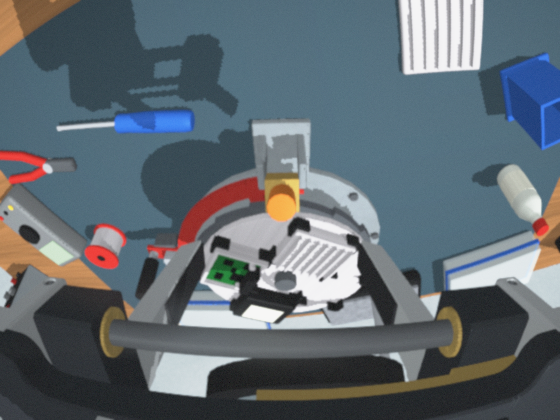

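Wrist view: orange knob end at (281,205), brass sleeve right behind at (281,182), hub (286,281), pot (540,100); fingers straddle the knob's line.

```bash
cat >> h.py <<'E'
def wray(P,uv):
    k=np.array(P["intrinsics"]);v=np.array([uv[0]-k[0,2],uv[1]-k[1,2]]);r=np.hypot(*v);t=r/k[0,0]
    c=np.array([v[0]/r*np.sin(t),-v[1]/r*np.sin(t),-np.cos(t)]);return np.array(P["origin"]),np.array(P["attitude"])@c
def wproj(P,X):
    k=np.array(P["intrinsics"]);c=np.array(P["attitude"]).T@(np.asarray(X)-P["origin"]);c=c*[1,-1,-1]
    t=np.arctan2(np.hypot(c[0],c[1]),c[2]);return k[:2,2]+k[0,0]*t*c[:2]/np.hypot(c[0],c[1])
E
python3 - <<'E'
from h import *;import pickle
P=pickle.load(open("w1.pkl","rb"));im=cv2.imread("pics/w1.png")
c,s,p=blob(im,(5,150,120),(20,255,255),(255,180,310,225));print(c,s)
for a in(-.0225,0,.0225):print(a,wproj(P,K+D*a))
print("hub",wproj(P,[.672,-.0324,.0796]))
c,s,p=blob(im,(100,120,40),(125,255,255),(490,40,560,160))
print("pot",s,wproj(P,[.456,.333,.078]))
E
```

```text
[281.13689095 201.88979118] [266 184  30  37 862]
-0.0225 [282.60747054 194.68354118]
0 [282.64742488 200.28853095]
0.0225 [282.69303894 206.75963995]
hub [285.01937995 281.77645289]
pot [ 499   52   61   99 4280] [564.22141147 117.80193116]
```

```bash
python3 -m handwheel '[0,0,-0.2,0.002,-0.0005,0.02,0, 0,0,0,0.002,-0.0005,0.025,0, 0,0,0,0,0,0.025,0, 0,0,0,0,0,0.025,0, 0,0,0,0,0,0.02,0, 0,0,0,0,0,0.013,0, 0,0,0,0,0,0,0, 0,0,0,0,0,0,0]'
python3 - <<'E'
from h import *
go(K+[0,-.001,0]+D*.004,RP);P=ctrl.camera_params("wrist");im=ctrl.capture("wrist")
c,s,p=blob(im,(5,150,120),(20,255,255),(200,150,360,300));print(c,s,wproj(P,K),ctrl.get_obs()["q"].round(2))
E
```

```text
time_s: 3.1
tool_pos: [0.4887, 0.0065, 0.0969]
ee_rot: [[-0.845, 0.222, 0.486], [0.191, 0.975, -0.113], [-0.499, -0.003, -0.866]]
contact_force: [-0.4, -1.2, -0.3]
gripper_width: 0.0468
grasp_force: 0.0
turn [-0.1 -0.1  0.2] shift now-axes [-0.001  -0.0009  0.0019] after-axes [-0.001  -0.0009  0.0019]
[279.35137533 263.50266193] [ 255  234   50   56 2254] [281.17459688 265.88214534] [-0.22 -0.31  2.39 -0.01  0.54 -1.55]
```

```bash
python3 -m handwheel '[0,0,0.2,-0.001,-0.0015,0.001,0, 0,0,0,0,0,0,-1, 0,0,0,0,0,0,-1, 0,0,0,0,0,0,-1, 0,0,0,0,0,0,-1, 0,0,0,0,0,0,-1]' 25
python3 -m handwheel '[0,0,0,0,0,-0.005,-1, 0,0,0,0,0,-0.005,-1, 0,0,0,0,0,0,-1]' 25
```

```text
time_s: 3.75
tool_pos: [0.4902, 0.0044, 0.0971]
ee_rot: [[-0.843, 0.228, 0.488], [0.198, 0.974, -0.113], [-0.501, 0.001, -0.865]]
contact_force: [-0.1, 7.1, 1.0]
gripper_width: 0.0258
grasp_force: 24.9
time_s: 4.05
tool_pos: [0.4853, 0.0054, 0.1059]
ee_rot: [[-0.842, 0.228, 0.488], [0.197, 0.974, -0.113], [-0.501, 0.001, -0.865]]
contact_force: [-1.2, 6.0, 2.1]
gripper_width: 0.0254
grasp_force: 24.9
```

```bash
python3 -m handwheel '[0,0,0,0,0.001,-0.008,-1, 0,0,0,0,0,-0.01,-1, 0,0,0,0,0,-0.01,-1, 0,0,0,0,0,0,-1]' 25
python3 - <<'E'
from h import *
o=ctrl.get_obs();print(np.array(o["ee_rot"]).T@o["contact_force"],o["moment"])
E
```

```text
time_s: 4.45
tool_pos: [0.4717, 0.0087, 0.1305]
ee_rot: [[-0.842, 0.227, 0.488], [0.196, 0.974, -0.115], [-0.502, -0.002, -0.865]]
contact_force: [0.6, 0.4, -1.5]
gripper_width: 0.0256
grasp_force: 24.9
[0.37958084 0.52648478 1.53891376] [ 0.11332783  0.33007192 -0.01669419]
```

```bash
python3 -m handwheel '[0,0,0,0,0,-0.012,-1, 0,0,0,0,0,-0.012,-1, 0,0,0,0,0,-0.012,-1, 0,0,0,0,0,-0.012,-1, 0,0,0,0,0,-0.012,-1, 0,0,0,0,0,0,-1]' 25
python3 - <<'E'
from h import *
o=ctrl.get_obs();print(np.array(o["ee_rot"]).T@o["contact_force"],o["moment"],o["q"].round(2))
P=ctrl.camera_params("wrist");im=ctrl.capture("wrist");cv2.imwrite("pics/w2.png",im)
S=ctrl.capture("side");cv2.imwrite("pics/s2.png",S)
cv2.imwrite("pics/c2.png",np.hstack([im[100:400,130:430],cv2.resize(S[100:250,190:390],(400,300))]))
go([.456,.333,.078+.12],frame([0,0,-1],RP[:,1]))
E
```

```text
time_s: 5.05
tool_pos: [0.4426, 0.0155, 0.1823]
ee_rot: [[-0.842, 0.227, 0.488], [0.196, 0.974, -0.116], [-0.502, -0.002, -0.865]]
contact_force: [0.3, 0.5, -0.9]
gripper_width: 0.0255
grasp_force: 25.0
[0.27748508 0.5107568  0.87288799] [0.16543076 0.33969084 0.00678185] [-0.22 -0.65  2.43 -0.01  0.84 -1.55]
turn [-0.1 30.  -0.1] shift now-axes [ 0.0514  0.3122 -0.0285] after-axes [0.0579 0.3124 0.0015]
```

View pics/c2.png

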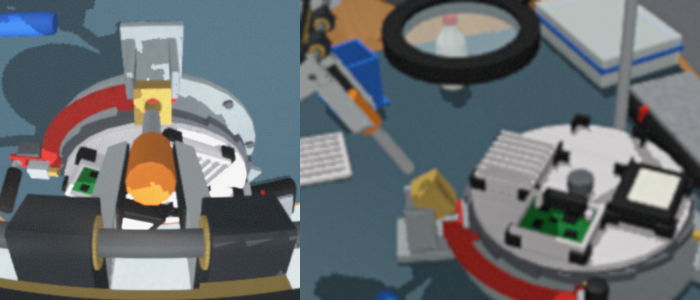

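Pin fully out of the sleeve and held squarely; tip clear at right-crop (410,170).

```bash
python3 -m handwheel '[0,0,0,-0.005,0.02,-0.01,-1, 0,0,0,-0.005,0.035,-0.01,-1, 0,0,0,-0.005,0.038,-0.01,-1, 0,0,0,-0.005,0.038,-0.01,-1, 0,7.5,0,0,0.038,0,-1, 0,7.5,0,0,0.038,0,-1, 0,7.5,0,0,0.038,0,-1, 0,7.5,0,0,0.034,0,-1, 0,0,0,0,0.015,0,-1, 0,0,0,0,0,0,-1, 0,0,0,0,0,0,-1]' 25
python3 - <<'E'
from h import *
go([.456,.333,.078+.145],frame([0,0,-1],RP[:,1]))
P=ctrl.camera_params("wrist");im=ctrl.capture("wrist");cv2.imwrite("pics/w3.png",im)
import pickle;pickle.dump(P,open("w3.pkl","wb"))
E
```

```text
time_s: 6.25
tool_pos: [0.5058, 0.3021, 0.2245]
ee_rot: [[-0.974, 0.227, -0.001], [0.227, 0.974, -0.003], [0.0, -0.003, -1.0]]
contact_force: [-0.0, -0.1, -1.4]
gripper_width: 0.0256
grasp_force: 25.0
turn [-0.2 -0.  -0.1] shift now-axes [0.0555 0.0188 0.0202] after-axes [0.0554 0.0189 0.0203]
```

View pics/w3.png

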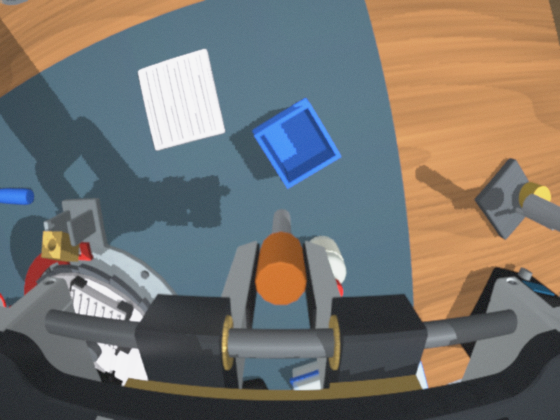

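Wrist view: pot rim corners (253,133),(305,100),(340,157),(289,187); pin hanging straight at (281,265); bottle behind, away from the path.

```bash
python3 - <<'E'
from h import *;import pickle
P=pickle.load(open("w3.pkl","rb"));c=[]
for uv in((253,133),(305,100),(340,157),(289,187)):
    o,d=wray(P,uv);c.append(o+d*(.078-o[2])/d[2])
c=np.array(c);m=c.mean(0);print(c.round(3),m,np.linalg.norm(c-np.roll(c,1,0),axis=1))
go([m[0],m[1],.205])
E
```

```text
[[0.436 0.289 0.078]
 [0.415 0.347 0.078]
 [0.479 0.369 0.078]
 [0.498 0.312 0.078]] [0.45672496 0.32947665 0.078     ] [0.06605675 0.06127875 0.06745149 0.06055336]
turn [0. 0. 0.] shift now-axes [0.054  0.0158 0.0388] after-axes [0.054  0.0158 0.0388]
```

```bash
python3 -m handwheel '[0,0,0,0.018,0.005,0,-1, 0,0,0,0.019,0.006,0,-1, 0,0,0,0.0175,0.006,0,-1, 0,0,0,0,0,0,-1, 0,0,0,0,0,0.025,-1, 0,0,0,0,0,0.03,-1, 0,0,0,0,0,0.03,-1, 0,0,0,0,0,0.025,-1, 0,0,0,0,0,0.02,-1, 0,0,0,0,0,0.005,-1, 0,0,0,0,0,0,-1, 0,0,0,0,0,0,-1]' 25
```

```text
time_s: 7.5
tool_pos: [0.4582, 0.3318, 0.092]
ee_rot: [[-0.974, 0.227, 0.002], [0.227, 0.974, -0.001], [-0.002, -0.0, -1.0]]
contact_force: [-0.2, 0.4, -1.5]
gripper_width: 0.0252
grasp_force: 25.0
```

```bash
python3 -m handwheel '[0,0,0,0,0,0.003,-1, 0,0,0,0,0,0.002,-1, 0,0,0,0,0,0,-1, 0,0,0,0,0,0,-1]' 25
```

```text
time_s: 7.9
tool_pos: [0.4575, 0.3314, 0.0857]
ee_rot: [[-0.974, 0.227, 0.0], [0.227, 0.974, -0.001], [-0.0, -0.001, -1.0]]
contact_force: [-0.0, 0.7, -1.0]
gripper_width: 0.0254
grasp_force: 25.0
```

```bash
python3 -m handwheel '[0,0,0,0,0,0.002,-1, 0,0,0,0,0,0,-1]' 25
```

```text
time_s: 8.1
tool_pos: [0.4582, 0.3317, 0.0851]
ee_rot: [[-0.974, 0.227, 0.001], [0.227, 0.974, -0.001], [-0.001, -0.001, -1.0]]
contact_force: [-1.6, -0.6, 5.4]
gripper_width: 0.0259
grasp_force: 25.0
```

Floor contact felt (5 N). Release gently and rise.

```bash
python3 -m handwheel '[0,0,0,0,0,0,-0.3, 0,0,0,0,0,0,-0.3, 0,0,0,0,0,0,-0.1, 0,0,0,0,0,0,-0.1, 0,0,0,0,0,0,0.1, 0,0,0,0,0,-0.01,0.1, 0,0,0,0,0,-0.02,0.1, 0,0,0,0,0,-0.03,0.1, 0,0,0,0,0,-0.04,0.1, 0,0,0,0,0,-0.04,0.1, 0,0,0,0,0,-0.03,0.1, 0,0,0,0,0,0,0.1]' 20
python3 - <<'E'
from h import *
S=ctrl.capture("side");C=ctrl.capture("scene");im=ctrl.capture("wrist")
cv2.imwrite("pics/c3.png",np.vstack([np.hstack([cv2.resize(S[100:200,180:280],(300,300)),cv2.resize(C[130:230,330:430],(300,300))]),np.hstack([cv2.resize(im[60:360,130:430],(300,300)),cv2.resize(C[180:280,190:290],(300,300))])]))
# lever grip now
cb,sb,pb=blob(S,(0,0,0),(180,255,70),(300,225,360,275));ca,sa,pa=blob(C,(0,0,0),(180,255,70),(200,215,228,258))
print(ca,cb,tri({"scene":ca,"side":cb}))
E
```

```text
time_s: 9.3
tool_pos: [0.4599, 0.3329, 0.2602]
ee_rot: [[-0.974, 0.227, 0.01], [0.227, 0.974, 0.003], [-0.009, 0.005, -1.0]]
contact_force: [-0.2, -0.4, 0.2]
gripper_width: 0.0514
grasp_force: 0.0
[218.59756098 238.95426829] [334.09803922 249.20499109] (array([ 0.60941446, -0.21913539,  0.09236961]), [np.float64(1.5681189530683013), np.float64(1.5681189530683104)])
```

View pics/c3.png

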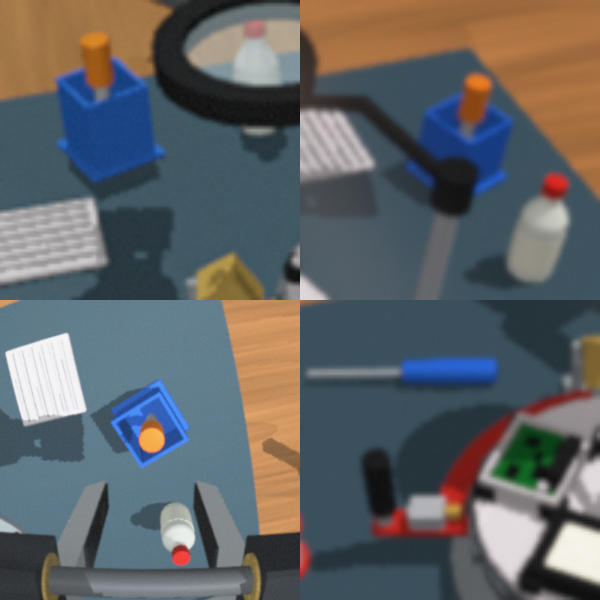

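Pin stands tip-down in the pot, knob above the rim (pot crops); lever still at home. Now over to the lever, passing above the magnifier's height and in front.

```bash
python3 -m handwheel '[0,0,0,0,0,-0.03,0, 0,0,0,0,0,-0.04,0, 0,0,0,0,-0.015,-0.03,0, 0,0,0,-0.0105,-0.0445,0,0, 0,0,0,-0.0105,-0.0445,0,0, 0,0,0,-0.0105,-0.0445,0,0, 0,0,0,-0.0105,-0.0445,0,0, 0,0,0,-0.0105,-0.0445,0,0, 0,0,0,-0.0105,-0.0445,0,0, 0,0,0,-0.0105,-0.0445,0,0, 0,0,0,-0.0105,-0.0445,0,0, 0,0,0,-0.0105,-0.0445,0,0]'
python3 -m handwheel '[0,0,0,-0.0105,-0.0445,0,0, 0,0,0,-0.0105,-0.0445,0,0, 0,0,0,-0.0105,-0.0445,0,0, 0,0,0,-0.0105,-0.0445,0,0, 0,0,8.5,0,0,0,0, 0,0,8.5,0,0,0,0, 0,0,8.5,0,0,0,0, 0,0,8.5,0,0,0,0, 0,0,8.5,0,0,0,0, 0,0,8.5,0,0,0,0, 0,0,8.5,0,0,0,0]'
cat >> h.py <<'E'
Hd=np.array([.6115,-.224,.105])
B=np.radians(238);RL=frame([-.5*np.cos(B),-.5*np.sin(B),-.75**.5],[-np.sin(B),np.cos(B),0]);RL=RL
E
python3 - <<'E'
from h import *
print(RL.round(2));go(Hd-RL[:,2]*.12,RL)
E
```

```text
time_s: 10.65
tool_pos: [0.4539, -0.0959, 0.3521]
ee_rot: [[-0.974, 0.228, -0.003], [0.228, 0.974, 0.0], [0.003, -0.001, -1.0]]
contact_force: [0.8, 0.7, -0.3]
gripper_width: 0.047
grasp_force: 0.0
time_s: 11.75
tool_pos: [0.4548, -0.2767, 0.3519]
ee_rot: [[-0.292, 0.956, -0.003], [0.956, 0.292, 0.002], [0.002, -0.003, -1.0]]
contact_force: [-0.2, -0.4, -0.1]
gripper_width: 0.0469
grasp_force: 0.0
[[ 0.46  0.85  0.26]
 [ 0.73 -0.53  0.42]
 [ 0.5   0.   -0.87]]
turn [-13.   28.1  47.8] shift now-axes [-0.029   0.1275  0.1589] after-axes [-0.0128  0.1049  0.1765]
```

```bash
python3 -m handwheel '[-1.86,4.01,6.83,0,0,0,0, -1.86,4.01,6.83,0,0,0,0, -1.86,4.01,6.83,0,0,0,0, -1.86,4.01,6.83,0,0,0,0, -1.86,4.01,6.83,0,0,0,0, -1.86,4.01,6.83,0,0,0,0, -1.86,4.01,6.83,0,0,0,0, 0,0,0,-0.003,0.026,0.04,0, 0,0,0,-0.003,0.026,0.04,0, 0,0,0,-0.003,0.026,0.04,0, 0,0,0,-0.003,0.026,0.04,0, 0,0,0,0,0,0,0]'
python3 -m handwheel '[0,0,0,0,0,0,0, 0,0,0,0,0,0,0]'
python3 - <<'E'
from h import *
P=ctrl.camera_params("wrist");im=ctrl.capture("wrist");cv2.imwrite("pics/w4.png",im)
import pickle;pickle.dump(P,open("w4.pkl","wb"))
go(Hd,RL);print(ctrl.get_obs()["q"].round(2),[wproj(P,Hd+[0,0,z]).round(1) for z in(-.049,0,.017)])
E
```

```text
time_s: 12.95
tool_pos: [0.5795, -0.269, 0.2005]
ee_rot: [[0.457, 0.852, 0.254], [0.734, -0.523, 0.434], [0.503, -0.011, -0.864]]
contact_force: [-0.3, 0.9, -1.0]
gripper_width: 0.0471
grasp_force: 0.0
time_s: 13.15
tool_pos: [0.5807, -0.2734, 0.2113]
ee_rot: [[0.453, 0.851, 0.266], [0.739, -0.525, 0.422], [0.499, 0.005, -0.867]]
contact_force: [-0.6, -0.9, 0.3]
gripper_width: 0.0468
grasp_force: 0.0
turn [0.2 0.1 0.5] shift now-axes [-0.0027 -0.0009  0.1408] after-axes [-0.0029 -0.0004  0.1408]
[-0.84  0.25  1.61  0.51  1.45 -0.39] [array([279.8, 216.4]), array([280. , 205.4]), array([280. , 200.7])]
```

View pics/w4.png

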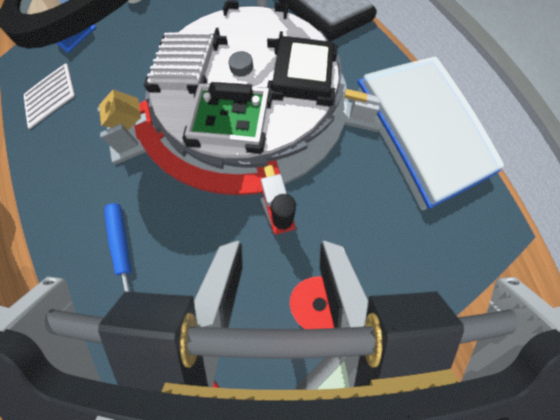

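Wrist view: black grip top at (283,205), between the open fingers, red lever plate (275,220), solder reel lower (320,300), well below the fingers.

```bash
python3 -m handwheel '[0,0,0.5,-0.002,0.001,0.02,0, 0,0,0,-0.002,0,0.03,0, 0,0,0,0,0,0.03,0, 0,0,0,0,0,0.03,0, 0,0,0,0,0,0.02,0, 0,0,0,0,0,0.01,0, 0,0,0,0,0,0,0]'
python3 - <<'E'
from h import *
P=ctrl.camera_params("wrist");im=ctrl.capture("wrist")
c,s,p=blob(im,(0,0,0),(180,255,60),(245,180,320,292));print(c,s,wproj(P,Hd+[0,0,.017]),wproj(P,Hd));go(Hd,RL)
o=ctrl.get_obs();g=o["tool_pos"]-np.array(o["ee_rot"])[:,2]*ctrl.pinch_z;print("grasp px",wproj(P,g))
cv2.imwrite("pics/w5.png",im)
E
```

```text
time_s: 13.9
tool_pos: [0.6168, -0.2172, 0.0874]
ee_rot: [[0.46, 0.847, 0.265], [0.734, -0.531, 0.423], [0.499, 0.0, -0.866]]
contact_force: [0.0, -0.8, -0.0]
gripper_width: 0.0468
grasp_force: 0.0
[285.53603604 273.44594595] [ 261  251   46   41 1332] [278.20458124 265.34517448] [278.43499923 267.45230873]
turn [ 0.1  0.1 -0.1] shift now-axes [ 0.0013 -0.0017  0.0002] after-axes [ 0.0013 -0.0017  0.0002]
grasp px [281.38920717 269.65969625]
```

```bash
python3 -m handwheel '[0,0,0,-0.002,0.0015,0,0, 0,0,0,0,0,0,-1, 0,0,0,0,0,0,-1, 0,0,0,0,0,0,-1, 0,0,0,0,0,0,-1]' 15
python3 - <<'E'
from h import *
o=ctrl.get_obs();g=o["tool_pos"]-np.array(o["ee_rot"])[:,2]*ctrl.pinch_z
print(o["contact_force"],o["gripper_width"],g)
O=np.array([.672,-.0324]);v=g[:2]-O;print(np.hypot(*v),np.degrees(np.arctan2(v[1],v[0])))
# arc increments in tool axes: rotate clockwise about O in 8 equal steps to 29deg
R=np.array(o["ee_rot"]);
for n in range(1,9):
    a=-np.radians(29)*n/8;a0=-np.radians(29)*(n-1)/8
    f=lambda a:np.r_[np.array([[np.cos(a),-np.sin(a)],[np.sin(a),np.cos(a)]])@v,0]
    print((R.T@(f(a)-f(a0))).round(4))
E
```

```text
time_s: 14.45
tool_pos: [0.6172, -0.2197, 0.0864]
ee_rot: [[0.46, 0.847, 0.265], [0.734, -0.531, 0.423], [0.499, -0.0, -0.867]]
contact_force: [-1.7, -0.4, 3.0]
gripper_width: 0.0237
grasp_force: 15.0
[-1.70023941 -0.43989529  2.9922439 ] 0.023672726414770084 [ 0.6122615  -0.22765252  0.10265729]
0.20418676556481252 -107.01175679952978
[-0.0026 -0.0126 -0.0015]
[-0.0019 -0.0127 -0.0011]
[-0.0012 -0.0128 -0.0007]
[-0.0005 -0.0129 -0.0003]
[ 0.0002 -0.0129  0.0001]
[ 0.0009 -0.0129  0.0006]
[ 0.0017 -0.0128  0.001 ]
[ 0.0023 -0.0126  0.0014]
```

```bash
python3 -m handwheel '[0,0,0,-0.0026,-0.0126,-0.0015,-1, 0,0,0,-0.0019,-0.0127,-0.0011,-1, 0,0,0,-0.0012,-0.0128,-0.0007,-1, 0,0,0,-0.0005,-0.0129,-0.0003,-1, 0,0,0,0.0002,-0.0129,0.0001,-1, 0,0,0,0.0009,-0.0129,0.0006,-1, 0,0,0,0.0017,-0.0128,0.001,-1, 0,0,0,0.0023,-0.0126,0.0014,-1, 0,0,0,0.0004,-0.002,0.0003,-1, 0,0,0,0,0,0,-1, 0,0,0,0,0,0,-1]' 15
cat >> h.py <<'E'
O=np.array([.672,-.0324])
def lev():
    o=ctrl.get_obs();R=np.array(o["ee_rot"]);g=o["tool_pos"]-R[:,2]*ctrl.pinch_z;v=g[:2]-O
    print("lever r",np.hypot(*v).round(4),"deg",(-107.0-np.degrees(np.arctan2(v[1],v[0]))).round(1),"F tool",(R.T@o["contact_force"]).round(1),"z",g[2].round(4),"t",o["time_s"])
def ecu():
    im={n:ctrl.capture(n) for n in("scene","side")};c={}
    for n,b in(("scene",(235,190,330,290)),("side",(255,160,380,235))):
        cc,s,p=blob(im[n],(45,80,30),(85,255,255),b);c[n]=cc
    for n in c:
        X=plane(n,c[n],.0878);v=X[:2]-O;print(n,c[n].round(1),X[:2].round(4),np.hypot(*v).round(4),"az",(np.degrees(np.arctan2(v[1],v[0]))%360).round(1))
    return im
E
python3 - <<'E'
from h import *
lev();ecu()
E
```

```text
time_s: 15.55
tool_pos: [0.5295, -0.1665, 0.0868]
ee_rot: [[0.46, 0.847, 0.267], [0.735, -0.532, 0.42], [0.498, 0.003, -0.867]]
contact_force: [-1.4, -4.7, 3.3]
gripper_width: 0.0241
grasp_force: 15.0
lever r 0.2047 deg 29.1 F tool [-2.5  1.3 -5.2] z 0.1031 t 15.55
scene [267.7 228.7] [ 0.6081 -0.092 ] 0.0874 az 223.0
side [307.3 206.8] [ 0.5998 -0.0781] 0.0854 az 212.4
```

```bash
python3 -m handwheel '[0,0,0,0.0004,-0.002,0.0003,-1, 0,0,0,0,0,0,-1]' 15
python3 - <<'E'
from h import *
lev()
E
python3 -m handwheel '[0,0,0,0.0004,-0.002,0.0003,-1, 0,0,0,0,0,0,-1]' 15
python3 - <<'E'
from h import *
lev();im=ecu();a,b=im["scene"],im["side"]
cv2.imwrite("pics/c4.png",np.hstack([cv2.resize(a[150:310,200:400],None,fx=2,fy=2),cv2.resize(b[120:280,225:425],None,fx=2,fy=2)]))
E
```

```text
time_s: 15.85
tool_pos: [0.5295, -0.1665, 0.0868]
ee_rot: [[0.461, 0.845, 0.271], [0.736, -0.535, 0.416], [0.496, 0.008, -0.868]]
contact_force: [6.3, -8.3, -2.3]
gripper_width: 0.0234
grasp_force: 15.0
lever r 0.2048 deg 29.1 F tool [-4.3  9.8  0.3] z 0.1031 t 15.85
time_s: 16.05
tool_pos: [0.5296, -0.1665, 0.0868]
ee_rot: [[0.462, 0.843, 0.275], [0.736, -0.537, 0.412], [0.495, 0.012, -0.869]]
contact_force: [12.9, -12.3, -7.8]
gripper_width: 0.024
grasp_force: 15.1
lever r 0.2047 deg 29.1 F tool [-7.  17.4  5.3] z 0.1031 t 16.05
scene [267.7 228.7] [ 0.6081 -0.092 ] 0.0874 az 223.0
side [307.1 206.7] [ 0.5995 -0.0775] 0.0853 az 211.9
```

View pics/c4.png

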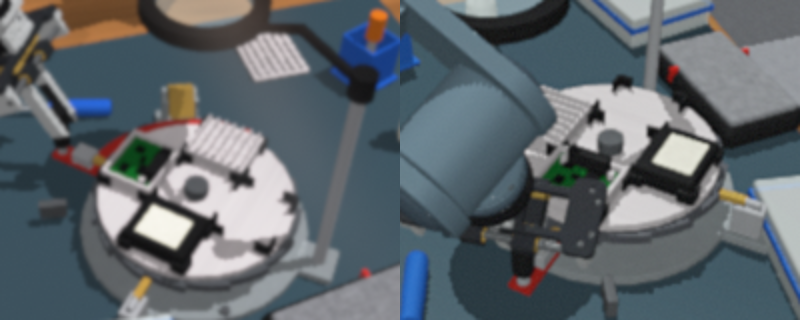

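First forward stop reached (29.1°, firm); the dial advanced only ~6° (partial tooth). Now fix the station's azimuth from the lens centre (no move).

```bash
python3 - <<'E'
from h import *
a=cv2.imread("pics/scene0.png");b=cv2.imread("pics/side0.png");c={}
for n,im,box in(("scene",a,(262,125,340,178)),("side",b,(225,88,315,145))):
    cc,s,p=blob(im,(0,0,0),(180,255,65),box);e=cv2.fitEllipse(cv2.convexHull(p.astype(np.int32)));c[n]=e[0];print(n,s,e)
for n in c:
    X=plane(n,c[n],.27);v=X[:2]-O;print(n,X,np.hypot(*v),np.degrees(np.arctan2(v[1],v[0]))%360)
print(tri(c))
cc,s,p=blob(a,(45,80,30),(85,255,255),(235,190,330,290));X=plane("scene",cc,.0878);v=X[:2]-O;print("ecu0 scene",np.degrees(np.arctan2(v[1],v[0]))%360,np.hypot(*v))
E
```

```text
scene [270 134  44  42 627] ((292.7236022949219, 155.0227813720703), (37.686100006103516, 52.53837966918945), 115.83535766601562)
side [ 227   88   88   57 2268] ((271.5588684082031, 111.66921997070312), (61.02275085449219, 99.61502075195312), 86.74698638916016)
scene [ 0.55718026 -0.01286346  0.27      ] 0.11646994905636163 170.34361921999928
side [0.55518647 0.03205276 0.27      ] 0.13341499156051723 151.11194671569967
(array([ 0.55234926, -0.00638276,  0.27923103]), [np.float64(12.269841877522078), np.float64(12.26984187752212)])
ecu0 scene 230.5449101094901 0.08679742175006233
```

```bash
python3 - <<'E'
from h import *
c={"scene":(302.5,152),"side":(270.5,117)}
X,e=tri(c);print(X,e)
for n in c:
    X=plane(n,c[n],.27);v=X[:2]-O;print(n,X,np.hypot(*v),np.degrees(np.arctan2(v[1],v[0]))%360)
E
```

```text
[0.54860606 0.01530386 0.26756025] [np.float64(0.3189499101473716), np.float64(0.31894991014732593)]
scene [0.55219136 0.01377239 0.27      ] 0.12839782060530608 158.9241122984516
side [0.54760642 0.01176412 0.27      ] 0.132000880440458 160.4533389993255
```

```bash
python3 - <<'E'
from h import *
def az(n,uv,z):
    X=plane(n,uv,z);v=X[:2]-O;print(n,uv,X.round(3),"r",np.hypot(*v).round(3),"az",(np.degrees(np.arctan2(v[1],v[0]))%360).round(1))
# scene0 crop: px = 200+u/2,150+v/2 ; side: 225+(u-400)/2,120+v/2
s=lambda u,v:(200+u/2,150+v/2); d=lambda u,v:(225+(u-400)/2,120+v/2)
print("before: tray, ribbed, black");az("scene",s(137,164),.096);az("side",d(588,190),.096);az("scene",s(221,142),.103);az("side",d(547,119),.103);az("scene",s(166,230),.1);az("side",d(681,152),.1)
print("now");az("scene",s(142,161),.096);az("scene",s(226,145),.103);az("scene",s(163,231),.1)
print("post base, catch tip, sleeve top");az("scene",s(320,257),.01);az("scene",s(141,288),.06);az("side",d(735,195),.06);az("side",d(648,85),.01)
E
python3 -m handwheel '[0,0,0,-0.0012,0.006,-0.0009,-1, 0,0,0,-0.0023,0.0126,-0.0014,-1, 0,0,0,-0.0017,0.0128,-0.001,-1, 0,0,0,-0.0009,0.0129,-0.0006,-1, 0,0,0,-0.0002,0.0129,-0.0001,-1, 0,0,0,0.0005,0.0129,0.0003,-1, 0,0,0,0.0012,0.0128,0.0007,-1, 0,0,0,0.0019,0.0127,0.0011,-1, 0,0,0,0.0026,0.0126,0.0015,-1, 0,0,0,0,0.002,0.0002,-1, 0,0,0,0,0,0,-1]' 15
python3 - <<'E'
from h import *
lev()
E
```

```text
before: tray, ribbed, black
scene (268.5, 232.0) [ 0.627 -0.095  0.096] r 0.077 az 234.4
side (319.0, 215.0) [ 0.612 -0.119  0.096] r 0.105 az 235.3
scene (310.5, 221.0) [0.627 0.018 0.103] r 0.067 az 131.7
side (298.5, 179.5) [0.605 0.002 0.103] r 0.076 az 153.2
scene (283.0, 265.0) [ 0.741 -0.092  0.1  ] r 0.091 az 318.9
side (365.5, 196.0) [ 0.728 -0.095  0.1  ] r 0.084 az 312.1
now
scene (271.0, 230.5) [ 0.624 -0.088  0.096] r 0.073 az 229.0
scene (313.0, 222.5) [0.634 0.022 0.103] r 0.066 az 124.7
scene (281.5, 265.5) [ 0.741 -0.096  0.1  ] r 0.094 az 317.4
post base, catch tip, sleeve top
scene (360.0, 278.5) [0.772 0.105 0.01 ] r 0.17 az 53.9
scene (270.5, 294.0) [ 0.783 -0.135  0.06 ] r 0.151 az 317.2
side (392.5, 217.5) [ 0.778 -0.138  0.06 ] r 0.15 az 315.2
side (349.0, 162.5) [0.796 0.146 0.01 ] r 0.217 az 55.3
time_s: 17.25
tool_pos: [0.6175, -0.2192, 0.086]
ee_rot: [[0.459, 0.85, 0.259], [0.734, -0.528, 0.428], [0.5, -0.006, -0.866]]
contact_force: [-10.4, 1.1, 8.8]
gripper_width: 0.0239
grasp_force: 15.0
lever r 0.2037 deg -0.0 F tool [ 0.4 -9.5 -9.8] z 0.1023 t 17.25
```

```bash
F='x'; python3 -m handwheel '[0,0,0,-0.0005,-0.002,-0.0003,-1, 0,0,0,-0.0026,-0.0126,-0.0015,-1, 0,0,0,-0.0019,-0.0127,-0.0011,-1, 0,0,0,-0.0012,-0.0128,-0.0007,-1, 0,0,0,-0.0005,-0.0129,-0.0003,-1, 0,0,0,0.0002,-0.0129,0.0001,-1, 0,0,0,0.0009,-0.0129,0.0006,-1, 0,0,0,0.0017,-0.0128,0.001,-1, 0,0,0,0.0023,-0.0126,0.0014,-1, 0,0,0,0.0008,-0.004,0.0006,-1, 0,0,0,0,0,0,-1]' 15
python3 - <<'E'
from h import *
lev();ecu()
E
```

```text
time_s: 18.35
tool_pos: [0.5294, -0.1667, 0.0863]
ee_rot: [[0.461, 0.844, 0.272], [0.735, -0.536, 0.415], [0.496, 0.009, -0.868]]
contact_force: [9.1, -8.2, -4.7]
gripper_width: 0.0236
grasp_force: 15.0
lever r 0.205 deg 29.1 F tool [-4.2 12.   3.1] z 0.1026 t 18.35
scene [276.2 221.5] [ 0.5896 -0.0636] 0.0881 az 200.7
side [301.  203.1] [ 0.5904 -0.0621] 0.0868 az 200.0
```

```bash
python3 -m handwheel '[0,0,0,-0.0008,0.004,-0.0006,-1, 0,0,0,-0.0023,0.0126,-0.0014,-1, 0,0,0,-0.0017,0.0128,-0.001,-1, 0,0,0,-0.0009,0.0129,-0.0006,-1, 0,0,0,-0.0002,0.0129,-0.0001,-1, 0,0,0,0.0005,0.0129,0.0003,-1, 0,0,0,0.0012,0.0128,0.0007,-1, 0,0,0,0.0019,0.0127,0.0011,-1, 0,0,0,0.0026,0.0126,0.0015,-1, 0,0,0,0.0005,0.002,0.0003,-1, 0,0,0,0,0,0,-1]' 15
python3 -c "
from h import *
lev()"
python3 -m handwheel '[0,0,0,-0.0005,-0.002,-0.0003,-1, 0,0,0,-0.0026,-0.0126,-0.0015,-1, 0,0,0,-0.0019,-0.0127,-0.0011,-1, 0,0,0,-0.0012,-0.0128,-0.0007,-1, 0,0,0,-0.0005,-0.0129,-0.0003,-1, 0,0,0,0.0002,-0.0129,0.0001,-1, 0,0,0,0.0009,-0.0129,0.0006,-1, 0,0,0,0.0017,-0.0128,0.001,-1, 0,0,0,0.0023,-0.0126,0.0014,-1, 0,0,0,0.0008,-0.004,0.0006,-1, 0,0,0,0,0,0,-1]' 15
python3 -c "
from h import *
lev();ecu()"
python3 -m handwheel '[0,0,0,-0.0008,0.004,-0.0006,-1, 0,0,0,-0.0023,0.0126,-0.0014,-1, 0,0,0,-0.0017,0.0128,-0.001,-1, 0,0,0,-0.0009,0.0129,-0.0006,-1, 0,0,0,-0.0002,0.0129,-0.0001,-1, 0,0,0,0.0005,0.0129,0.0003,-1, 0,0,0,0.0012,0.0128,0.0007,-1, 0,0,0,0.0019,0.0127,0.0011,-1, 0,0,0,0.0026,0.0126,0.0015,-1, 0,0,0,0.0005,0.002,0.0003,-1, 0,0,0,0,0,0,-1]' 15
python3 -c "
from h import *
lev()"
```

```text
time_s: 19.55
tool_pos: [0.6172, -0.2196, 0.0856]
ee_rot: [[0.46, 0.849, 0.259], [0.734, -0.528, 0.427], [0.499, -0.006, -0.866]]
contact_force: [-10.9, 0.7, 7.8]
gripper_width: 0.0235
grasp_force: 15.0
lever r 0.2041 deg -0.0 F tool [-0.6 -9.6 -9.3] z 0.1019 t 19.55
time_s: 20.65
tool_pos: [0.5295, -0.1667, 0.0861]
ee_rot: [[0.462, 0.844, 0.273], [0.735, -0.536, 0.415], [0.496, 0.009, -0.868]]
contact_force: [9.7, -8.1, -4.7]
gripper_width: 0.0237
grasp_force: 15.0
lever r 0.2049 deg 29.1 F tool [-3.8 12.5  3.3] z 0.1024 t 20.65
scene [287.9 217.2] [ 0.583  -0.0291] 0.089 az 177.9
side [296.4 196.1] [ 0.5878 -0.0362] 0.0842 az 182.6
time_s: 21.85
tool_pos: [0.6174, -0.2193, 0.0855]
ee_rot: [[0.46, 0.849, 0.259], [0.734, -0.528, 0.427], [0.5, -0.006, -0.866]]
contact_force: [-9.8, 1.0, 6.6]
gripper_width: 0.0237
grasp_force: 15.0
lever r 0.2038 deg -0.0 F tool [-0.5 -8.9 -7.9] z 0.1018 t 21.85
```

Three strokes done, lever home. Release the grip, back off and look closely before deciding on a further stroke.

```bash
python3 -m handwheel '[0,0,0,0,-0.001,0,-1, 0,0,0,0,0,0,-0.3, 0,0,0,0,0,0,0, 0,0,0,0,0,0,0, 0,0,0,0,0,0,0, 0,0,0,0,0,-0.02,0, 0,0,0,0,0,-0.04,0, 0,0,0,0,0,-0.04,0, 0,0,0,0,0,-0.04,0, 0,0,0,0,0,0,0, 0,0,0,0,0,0,0]' 15
python3 - <<'E'
from h import *;import pickle
P=ctrl.camera_params("wrist");im=ctrl.capture("wrist");cv2.imwrite("pics/w6.png",im);pickle.dump(P,open("w6.pkl","wb"))
I=ecu();cv2.imwrite("pics/sc6.png",I["scene"]);cv2.imwrite("pics/si6.png",I["side"])
c,s,p=blob(im,(45,80,30),(85,255,255),(100,0,360,170));o,d=wray(P,c);X=o+d*(.0878-o[2])/d[2];v=X[:2]-O
print(c,s,X,np.hypot(*v),np.degrees(np.arctan2(v[1],v[0]))%360,"hub px",wproj(P,[*O,.0796]))
W=pickle.load(open("w4.pkl","rb"));c,s,p=blob(cv2.imread("pics/w4.png"),(45,80,30),(85,255,255),(150,60,300,170));o,d=wray(W,c);X=o+d*(.0878-o[2])/d[2];v=X[:2]-O
print("before",c,X,np.hypot(*v),np.degrees(np.arctan2(v[1],v[0]))%360)
# fit dial rim circle: bright dial disc in w6 for axis
T=np.hstack([cv2.resize(im[0:200,90:390],(800,533))]);cv2.imwrite("pics/v6.png",T)
E
```

```text
time_s: 22.95
tool_pos: [0.5813, -0.2797, 0.2077]
ee_rot: [[0.46, 0.847, 0.266], [0.734, -0.532, 0.422], [0.499, 0.001, -0.867]]
contact_force: [0.7, 1.3, -0.9]
gripper_width: 0.0473
grasp_force: 0.0Traceback (most recent call last):
  File "<stdin>", line 3, in <module>
  File "h.py", line 44, in ecu
    cc,s,p=blob(im[n],(45,80,30),(85,255,255),b);c[n]=cc
           ~~~~^^^^^^^^^^^^^^^^^^^^^^^^^^^^^^^^^
  File "h.py", line 15, in blob
    n,l,s,c=cv2.connectedComponentsWithStats(k);i=1+np.argmax(s[1:,4])
                                                    ~~~~~~~~~^^^^^^^^^
    return _wrapfunc(a, 'argmax', axis=axis, out=out, **kwds)
    return bound(*args, **kwds)
ValueError: attempt to get argmax of an empty sequence
```

```bash
python3 - <<'E'
from h import *;import pickle
from scipy.optimize import least_squares
cv2.imwrite("pics/sc6.png",ctrl.capture("scene"))
def onp(P,q,z):
    out=[]
    for uv in q: o,d=wray(P,uv);out.append((o+d*(z-o[2])/d[2])[:2])
    return np.array(out)
az=lambda v:(np.degrees(np.arctan2(v[1],v[0]))%360).round(1)
for n,box in(("w4",(150,60,300,170)),("w6",(60,0,300,170))):
    P=pickle.load(open(n+".pkl","rb"));im=cv2.imread(f"pics/{n}.png")
    c,s,p=blob(im,(40,70,25),(90,255,255),box)
    X=onp(P,p,.088).astype(np.float32)*1000;r=cv2.minAreaRect(X);v=np.array(r[0])/1000-O;m=X.mean(0)/1000-O
    e=cv2.boxPoints(r);ed=[(e[1]-e[0]),(e[2]-e[1])]
    print(n,s,"rect",np.round(r[0],1),np.round(r[1],1),"edge az",[az(x) for x in ed],"centre r",np.hypot(*v).round(4),az(v),"centroid",np.hypot(*m).round(4),az(m))
im=cv2.imread("pics/w6.png");s=cv2.imread("pics/sc6.png")
cv2.imwrite("pics/v6.png",np.hstack([cv2.resize(im[0:220,0:300],(480,352),interpolation=2),cv2.resize(s[180:300,230:340],(320,352),interpolation=2)]))
E
```

```text
w4 [ 192   91   70   46 1802] rect [620.3 -95.2] [55.7 72.4] edge az [np.float32(321.2), np.float32(51.2)] centre r 0.0814 230.6 centroid 0.0879 230.6
w6 [ 149   63   50   52 1333] rect [585.4 -32.2] [67.9 48.5] edge az [np.float32(359.0), np.float32(89.0)] centre r 0.0866 179.9 centroid 0.0895 180.3
```

View pics/v6.png

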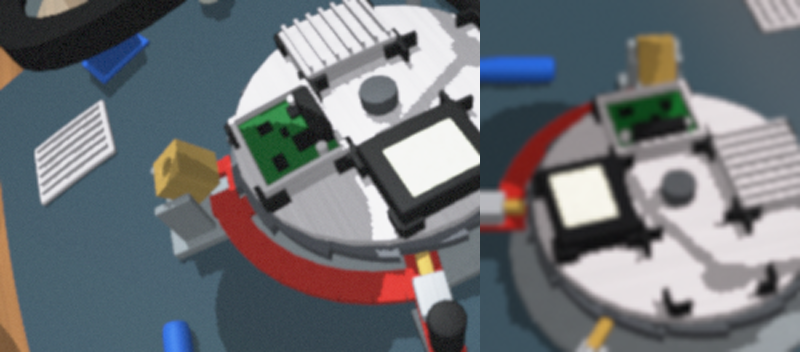

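Wrist crop: board at (285,140), dial hub (380,95), sleeve (185,170); no station mark is visible. The tray now lies at azimuth about 179°, while the magnifier's −x axis (lens centre at 159° less its 4° offset) puts the work position at about 155.5°. That is one more tooth, so I take hold of the lever again.

```bash
python3 - <<'E'
from h import *
go([.6122,-.2276,.1025],RL)
X,e=tri({"scene":(380,187),"side":(358,64)});v=X[:2]-O;print("post top",X,e,np.degrees(np.arctan2(v[1],v[0])),np.hypot(*v))
E
python3 -m handwheel '[0,0,0,0,0,0.02,0, 0,0,0,0,0,0.035,0, 0,0,0,0,0,0.035,0, 0,0,0,0,0,0.03,0, 0,0,0,0,0,0.02,0, 0,0,0,0,0,0,0, 0,0,0,0,0,0,-1, 0,0,0,0,0,0,-1, 0,0,0,0,0,0,-1, 0,0,0,0,0,0,-1]' 15
python3 -c "
from h import *
lev()"
```

```text
turn [-0.2 -0.  -0.1] shift now-axes [-0.      0.0005  0.1373] after-axes [0.000e+00 1.000e-04 1.373e-01]
post top [0.77082987 0.09847593 0.31657855] [np.float64(1.8677237596454441), np.float64(1.8677237596453955)] 52.94202526786375 0.16399954953543724
time_s: 24.15
tool_pos: [0.6171, -0.2198, 0.087]
ee_rot: [[0.46, 0.848, 0.262], [0.734, -0.529, 0.425], [0.499, -0.003, -0.866]]
contact_force: [-7.9, 1.3, 5.1]
gripper_width: 0.0237
grasp_force: 15.0
lever r 0.2044 deg 0.0 F tool [-0.2 -7.4 -6. ] z 0.1033 t 24.15
```

```bash
python3 -m handwheel '[0,0,0,-0.0005,-0.002,-0.0003,-1, 0,0,0,-0.0026,-0.0126,-0.0015,-1, 0,0,0,-0.0019,-0.0127,-0.0011,-1, 0,0,0,-0.0012,-0.0128,-0.0007,-1, 0,0,0,-0.0005,-0.0129,-0.0003,-1, 0,0,0,0.0002,-0.0129,0.0001,-1, 0,0,0,0.0009,-0.0129,0.0006,-1, 0,0,0,0.0017,-0.0128,0.001,-1, 0,0,0,0.0023,-0.0126,0.0014,-1, 0,0,0,0.0008,-0.004,0.0006,-1, 0,0,0,0,0,0,-1]' 15
python3 -c "
from h import *
lev()"
python3 -m handwheel '[0,0,0,-0.0008,0.004,-0.0006,-1, 0,0,0,-0.0023,0.0126,-0.0014,-1, 0,0,0,-0.0017,0.0128,-0.001,-1, 0,0,0,-0.0009,0.0129,-0.0006,-1, 0,0,0,-0.0002,0.0129,-0.0001,-1, 0,0,0,0.0005,0.0129,0.0003,-1, 0,0,0,0.0012,0.0128,0.0007,-1, 0,0,0,0.0019,0.0127,0.0011,-1, 0,0,0,0.0026,0.0126,0.0015,-1, 0,0,0,0.0005,0.002,0.0003,-1, 0,0,0,0,0,0,-1]' 15
python3 -c "
from h import *
lev()"
```

```text
time_s: 25.25
tool_pos: [0.5288, -0.1677, 0.0874]
ee_rot: [[0.461, 0.844, 0.274], [0.736, -0.537, 0.412], [0.495, 0.012, -0.869]]
contact_force: [7.1, -8.3, -3.6]
gripper_width: 0.0235
grasp_force: 15.0
lever r 0.2061 deg 29.0 F tool [-4.6 10.4  1.6] z 0.1038 t 25.25
time_s: 26.35
tool_pos: [0.6169, -0.2201, 0.0868]
ee_rot: [[0.46, 0.849, 0.262], [0.735, -0.529, 0.425], [0.499, -0.003, -0.867]]
contact_force: [-10.4, 0.6, 7.5]
gripper_width: 0.0234
grasp_force: 15.0
lever r 0.2047 deg 0.0 F tool [-0.6 -9.2 -9. ] z 0.1031 t 26.35
```

Release and back off, then measure the final state.

```bash
python3 -m handwheel '[0,0,0,0,-0.001,0,-1, 0,0,0,0,0,0,-0.3, 0,0,0,0,0,0,0, 0,0,0,0,0,0,0, 0,0,0,0,0,0,0, 0,0,0,0,0,-0.02,0, 0,0,0,0,0,-0.04,0, 0,0,0,0,0,-0.04,0, 0,0,0,0,0,-0.04,0, 0,0,0,0,0,0,0, 0,0,0,0,0,0,0]' 15
python3 - <<'E'
from h import *
P=ctrl.camera_params("wrist");im=ctrl.capture("wrist");C=ctrl.capture("scene");S=ctrl.capture("side")
cv2.imwrite("pics/w7.png",im);cv2.imwrite("pics/sc7.png",C)
c,s,p=blob(im,(40,70,25),(90,255,255),(60,0,300,170));X=[]
for uv in p: o,d=wray(P,uv);X.append((o+d*(.088-o[2])/d[2])[:2])
X=np.array(X,np.float32);r=cv2.minAreaRect(X*1000);e=cv2.boxPoints(r);az=lambda v:(np.degrees(np.arctan2(v[1],v[0]))%360).round(1)
v=np.array(r[0])/1000-O;print(s,r,"edges",az(e[1]-e[0]),az(e[2]-e[1]),"az",az(v),"centroid",az(X.mean(0)-O))
cc,s,p=blob(C,(45,80,30),(85,255,255),(235,190,340,290));Y=plane("scene",cc,.0878);print("scene",cc,Y,az(Y[:2]-O))
# pin knob and lever grip
ca,s,p=blob(C,(5,180,120),(18,255,255),(365,140,410,190));print("knob",ca,plane("scene",ca,.1)[:2])
ca,sa,pa=blob(C,(0,0,0),(180,255,70),(200,215,228,258));print("grip scene px",ca)
# lens centre in wrist view if lens edge seen (sanity) and magnifier unchanged in scene
a=cv2.imread("pics/scene0.png");print("scene diff magnifier",cv2.absdiff(a,C)[125:180,262:400].mean())
E
```

```text
time_s: 27.45
tool_pos: [0.5805, -0.2792, 0.2077]
ee_rot: [[0.46, 0.847, 0.266], [0.734, -0.532, 0.422], [0.499, 0.002, -0.867]]
contact_force: [0.8, 0.6, -0.6]
gripper_width: 0.047
grasp_force: 0.0
[ 153   46   34   46 1081] ((590.762939453125, 1.501678466796875), (66.9419937133789, 44.617835998535156), 66.66692352294922) edges 336.7 66.7 az 157.3 centroid 157.7
scene [300.50226244 216.30769231] [0.58964229 0.00424855 0.0878    ] 156.0
knob [387.97752809 162.04494382] [0.45550885 0.33529562]
grip scene px [218.67398119 239.00940439]
scene diff magnifier 12.685814668423363
```

```bash
python3 -c "
from workcell import ctrl
print(ctrl.finish_job())"
```

```text
the job is handed in; nothing more can be done
None
```

I handed the job in at about 28 s: the pin stands tip down in the pot, and four full lever strokes put the open unit at about 156.5° azimuth, with the lever back at its home stop. No mark for the work position was visible, so I inferred about 155.5° from the lens position; if it really lies straight towards the robot (about 177°), the unit has gone one tooth too far.

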